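# Lock off the inner valve knob of a bench gas console

## Task

Shut down the gas console on the glass bench: grip the steel inner knob of the concentric pair, turn it clockwise (seen from above) under light downward pressure until you feel it come to its locking notch, push it fully down there and let go, without turning the black outer knob around it. Then throw the isolating lever on the same console fully over, away from you. Leave the loose things on the console and bench where it is.

Things in the scene. Friction and masses are not known exactly. Their poses are not given: they have to be found in the camera images.
- knob_axis (a point): Point on the console's flat top (45 mm above the bench) on the common vertical axis of the two knobs. Axes: x from the operator's edge to the hose tails at the back, y to the lever's end, z up. The console is a fixed grey box 150 (x) x 340 (y) x 45 mm high, centred 85 mm in +y of this point; place and yaw vary.
- inner_knob (a point): Inner knob: upright knurled steel cylinder, 28 mm diameter; the point is on its axis, 16 mm below its top face, and does not turn with it. 32 mm of it stands above the outer knob's top. Over its notch it can be pushed down 8 mm and stays where left (1.5 N sliding friction). Turning takes about 0.1 N m under that push. Its end stop lies at least 2.7 rad clockwise (from above) of its start.
- inner_top (a point): Centre of the inner knob's top face. A round-ended pin under the knob rests on a hidden sprung ledge in the OUTER knob: it yields from 4 N, then 1 mm per 2.5 N. The notch, unmarked, is felt 0.1 to 2.3 rad clockwise of the start: the push-back (hold it at 6 to 10 N) falls below 3 N as the pin enters; it has about 0.2 rad of play there, so go at most 0.1 rad on, then push it home.
- outer_pointer (a point): Tip of the outer knob's pointer fin, on its top edge, 40 mm from the axis. Outer knob: black fluted ring, 64 mm diameter, top face 71 mm above the bench, on the same axis, held by about 0.24 N m of friction. It is carried along if the inner knob is turned under more than about 16 to 18 N of push, or turned on against the notch's far wall.
- isolator (a joint): Isolating lever at the other end of the console, 175 mm in +y from the knob axis: it leans towards the operator (console -x) at about 0 and swings through upright to lean to console +x at 1.0 rad (fully over). It stays where it is left.
- isolator_tip (a point): Tip of the steel isolating lever, 80 mm from its pivot: centre of a 26 mm ball on a 10 mm rod. The pivot is 22 mm above the console top, in a block 70 (x) x 50 (y) x 25 mm high; the lever's ball moves about 77 mm in console x. Its friction is 0.06 N m.
- bead_jar: Small glass jar with steel lid, 34 mm diameter, 36 mm high, loose on the console; origin at the centre of its underside. A bystander.
- brass_puck: Brass disc 26 mm diameter, 16 mm high, loose on the console; origin at the centre of its underside. A bystander.
- frit_jar: Glass jar 60 mm diameter, 85 mm high, on the bench to the right; origin at the centre of its underside. A bystander.
- rod_cup: Blue cup 80 mm diameter, 100 mm high, full of glass rods standing up to 310 mm, on the bench far to the right; origin at the centre of its underside. A bystander.
- shaping_paddle: Paddle 250 mm long lying on the bench to the left. A bystander.
- pliers_key: Spanner 160 mm long lying on the bench to the right. A bystander.
- graphite_block: Black block 90 x 60 x 20 mm on the bench to the left. A bystander.

How it is judged (in metres and radians):
On the way, in this order (a step that is already met when the one before it is completed fails the run):
1. the inner knob is pushed down into its locking notch (at least 6 mm of its 8 mm) (z of inner_knob in the frame of knob_axis below 0.036 m), for 0.2 s.
2. the isolating lever is thrown over (value of joint isolator above 0.85 rad), for 0.1 s.
At the end, for the whole second after the job is handed in: The inner knob is sunk in its notch by at least 6 of its 8 mm, the lever is thrown over (above 0.85 of 1.0 rad), and the outer knob's pointer tip is within 2.5 mm (0.06 rad) of where it began; nothing is held (z of inner_knob in the frame of knob_axis below 0.036 m and value of joint isolator above 0.85 rad and distance of outer_pointer from where it was at the start of the episode below 0.0025 m); the robot touches nothing.
It fails at once if the outer knob was turned (pointer tip more than 2.5 mm) (distance of outer_pointer from where it was at the start of the episode above 0.0025 m).
It fails at once if a bystander was disturbed (moved more than 20 mm) (distance of any of bead_jar, brass_puck, frit_jar, rod_cup, shaping_paddle, pliers_key, graphite_block from where it was at the start of the episode above 0.02 m).
It also fails if it takes over 72 s, if anything falls off the work surface, if the arm or the gripper's body presses on something with over 40 N, if the wrist force passes 120 N, or if a joint passes its speed limit or range.

## Robot

A 6-joint arm with a two-finger parallel gripper is mounted at the origin on the work surface. World frame = base frame: x ahead of the robot, y to its left, z up, the work surface at z = 0. Lengths are in mm, angles in rad, forces in N, time in s.
With the tool pointing down it reaches from about 300 to 775 mm from the base axis. Payload 14.6 kg.
Tool frame: the origin (TCP) lies on the front face of the gripper's body, between the roots of the fingers; the fingertips stand 97 mm ahead of it and the grasp point (between the pads) lies 78 mm ahead of it; z points along the fingers, y is the line along which they close (so a half turn about z gives the same grasp; the last joint's range is limited). The gripper opens to 94 mm and grips with 3 to 60 N. Pads are 16 mm wide; open, the fingers measure 119 mm over their backs; the gripper's body (75 mm by 177 mm) begins 78 mm behind the grasp point.
Start: joints at [1.102, 0.3, 1.521, -0, 1.321, -0.067], TCP at [215.088, 506.189, 302.646] pointing down, gripper open.
Joint ranges: [-3.03, 3.03], [-0.79, 2.21], [0.23, 2.52], [-1.04, 4.18], [0, 3.07], [-2.55, 2.55]. Speed limits (rad/s): [2.22, 2.22, 2.57, 3.14, 3.14, 3.14].

## Interface

Orientations are given as [roll, pitch, yaw] about the fixed x, y, z axes, in that order (R = Rz(yaw) Ry(pitch) Rx(roll)).
In Python, from cell import * gives the robot as it stands.
- The arm moves only by the tool carry_out, never from a script. Its arguments are lists of equal length, an entry for each row: "slide": the shift along the world's x, y, z scaled (see below), a list of three; "dr": the turn, a rotation vector about the world's x, y, z scaled (see below), a list of three; "gripper": the opening in per cent of the stroke, from 0 (shut) to 100 (fully open). A call has 1 to 10 rows; each row is the pose to reach, as a shift and turn from the pose commanded when the call began, turning the shorter way round; what a row does not reach only later rows make up. The controller multiplies each number of a shift by 0.25 m and each number of a turn by 360 degrees. A row lasts 1/12 s, in which the tool goes at most 41.7 mm and 7.16 degrees, less where a joint would pass 70% of its speed; a pose out of reach is approached as far as the arm can. A call with a number of a shift or a turn outside -1 to 1 is refused whole. A call with a gripper value outside its range is refused whole. The fingers move at their own pace and stop on an object; "newtons" is the grip in N (left out, the last holds). Time passes only in rows, so rows that repeat a pose let the fingers close. It gives the time, the measured TCP pose, the force, the opening and the grip force at its end, in the units of the state.
- read_state(): the state, without advancing time (a new reading comes with each control period).
- camera(name): name is "scene" or "top"; returns the picture (420x560x3 uint8, red, green, blue); there is no depth.
- camera_model(name): a dict with "vfov" (degrees; the focal length in pixels is half the picture's height over the tangent of half this angle, whatever the lens; pixels are square), "cx", "cy" (the principal point, pixels), "k1" (the pictures are not rectified: a ray, as slopes to the right and down, at radius r is drawn at 1 + k1 r^2 times it, then the intrinsics apply), "R" (3x3) and "t" (3): a world point X has camera coordinates R X + t. Camera axes: x right, y down, z forward; pixel columns grow to the right and rows downward; lengths in mm; the calibration is good to about 2 mm. A picture is of the moment at which its call begins. camera_model takes no time and is no camera call.
- sign_off(): hands the job in; it is judged then, once.
The state is a dict: "clock": time; "joints": joint angles; "qd": joint speeds; "effort": joint torques, N m; "eef_pos": TCP position; "eef_rot": TCP orientation; "wrist_force": force on the tool from outside, world axes, zero at the start; "moment": the same for the moment, N m; "finger_gap": finger opening in mm; "finger_force": force on a finger pad.
Only numpy, scipy, OpenCV 4.12 (cv2) and the standard library are available. Lean on these libraries where they do the work, as an engineer would, in place of code of your own. Each camera call takes 0.05 s, during which the arm holds its last target. There are 200 camera calls.

## Working session

There is one attempt and no reset: what is moved stays moved. The work goes in short steps, Python scripts to look and compute and a tool call to move; the robot and the scene stay as the last step left them, time stands still between calls to the robot, and variables do not carry over. Pictures are saved under pics/ and viewed, at most 10 in all, crops included, and the job is handed in when it is done.

Besides the shell and the picture viewer there is one more tool, called after "Request:" as name(argument=value, ...) on one line, values as JSON. carry_out: Moves the arm, as the interface text tells. Its arguments: {"type":"object","properties":{"slide":{"type":"array","items":{"type":"array","items":{"type":"number","minimum":-1,"maximum":1}}},"dr":{"type":"array","items":{"type":"array","items":{"type":"number","minimum":-1,"maximum":1}}},"gripper":{"type":"array","items":{"type":"number"}},"newtons":{"type":"number"}},"required":["slide","dr","gripper"]}

```bash
mkdir -p pics; cat > h.py <<'E'
from cell import *
import numpy as np, cv2
def ray(n,u,v):
    m=camera_model(n); f=210/np.tan(np.radians(m["vfov"])/2)
    p=np.array([(u-m["cx"])/f,(v-m["cy"])/f]); q=p.copy()
    for _ in range(30): q=p/(1+m["k1"]*(q@q))
    R=np.array(m["R"]); t=np.array(m["t"])
    return -R.T@t, R.T@np.array([q[0],q[1],1])
def at(n,u,v,z):
    o,d=ray(n,u,v); return o+d*(z-o[2])/d[2]
def pix(n,X):
    m=camera_model(n); f=210/np.tan(np.radians(m["vfov"])/2)
    c=np.array(m["R"])@np.array(X,float)+np.array(m["t"]); s=c[:2]/c[2]; s=s*(1+m["k1"]*(s@s))
    return s*f+[m["cx"],m["cy"]]
E
python3 - <<'E'
from h import *
for n in("top","scene"):
    im=camera(n); cv2.imwrite(f"pics/{n}0.png",cv2.resize(im[:,:,::-1],(800,600),interpolation=cv2.INTER_CUBIC)); np.save(n,im); o,d=ray(n,280,210); print(n,o,d)
print(read_state())
E
```

```text
top [ 381.43854577  -90.11911849 1442.48195788] [ 0.0680031  -0.00740573 -0.99770487]
scene [1119.73945113 -172.13040335 1172.11368093] [-0.52912754  0.03322493 -0.84792605]
{'clock': 0.1, 'joints': array([ 1.10238019e+00,  3.00436617e-01,  1.52150840e+00,  4.13433359e-05,
        1.32070397e+00, -6.65844907e-02]), 'qd': array([ 0.00031302, -0.00225634, -0.00158422,  0.00069332,  0.00028709,
       -0.00035371]), 'effort': array([-6.49764424e-04, -5.32636857e+01, -3.53282332e+01,  7.09492341e-02,
        2.34367879e-02, -7.76543766e-05]), 'eef_pos': array([215.03713609, 506.0788672 , 302.13593826]), 'eef_rot': array([-3.14054133e+00, -1.10240850e-04,  2.73975070e+00]), 'wrist_force': array([0.51672116, 0.54605392, 0.15221608]), 'moment': array([0.0154452 , 0.01395514, 0.02421197]), 'finger_force': 0.0, 'finger_gap': 94.12802064793446}
```

View pics/top0.png

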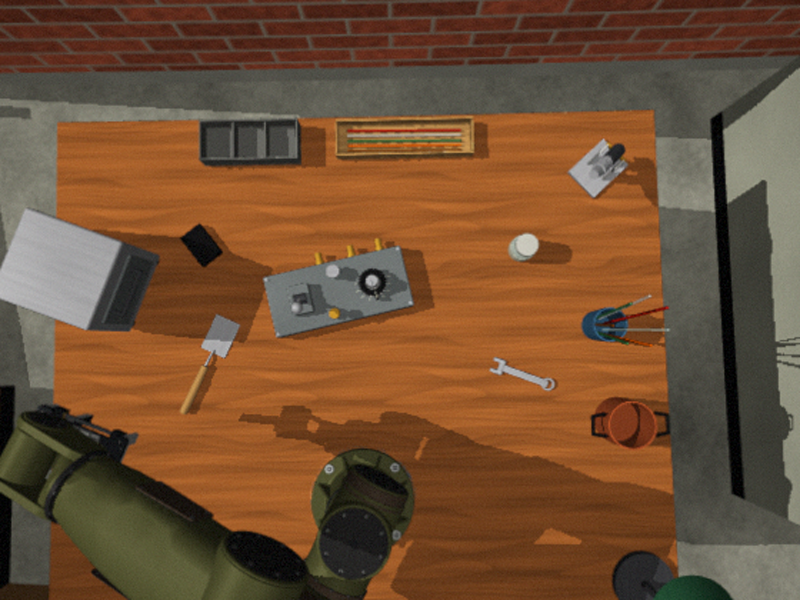

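View pics/scene0.png

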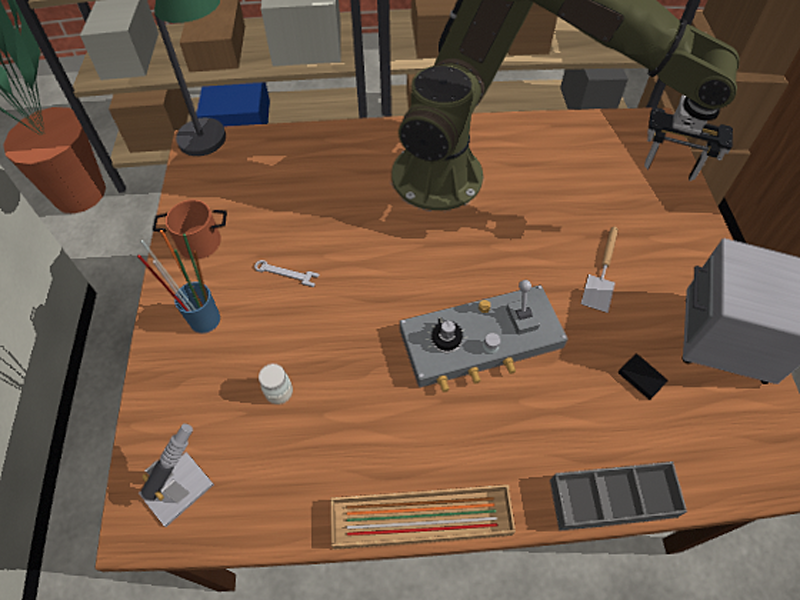

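Top view: knobs at about (372,282), lever ball (297,308), bead jar (333,271), puck (334,314). Scene view: inner knob (448,327), ball (525,286). I'll enlarge both for exact pixels.

```bash
python3 - <<'E'
import numpy as np,cv2
a=np.load("top.npy")[165:245,180:300][:,:,::-1]; b=np.load("scene.npy")[185:285,270:410][:,:,::-1]
a=cv2.resize(a,None,fx=5,fy=5,interpolation=cv2.INTER_CUBIC) # 600x400
b=cv2.resize(b,None,fx=5,fy=5,interpolation=cv2.INTER_CUBIC)
cv2.imwrite("pics/t1.png",a);cv2.imwrite("pics/s1.png",b)
E
```

```text
(no output)
```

View pics/t1.png

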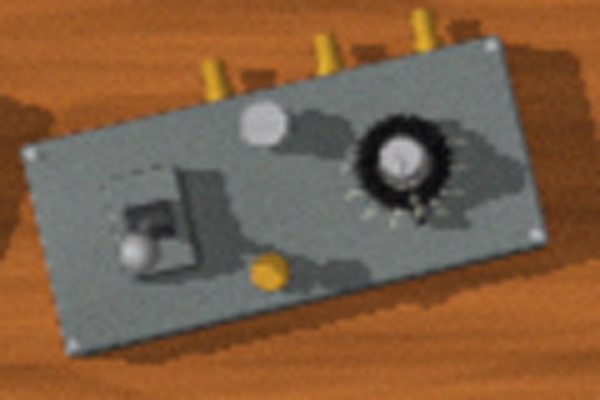

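View pics/s1.png

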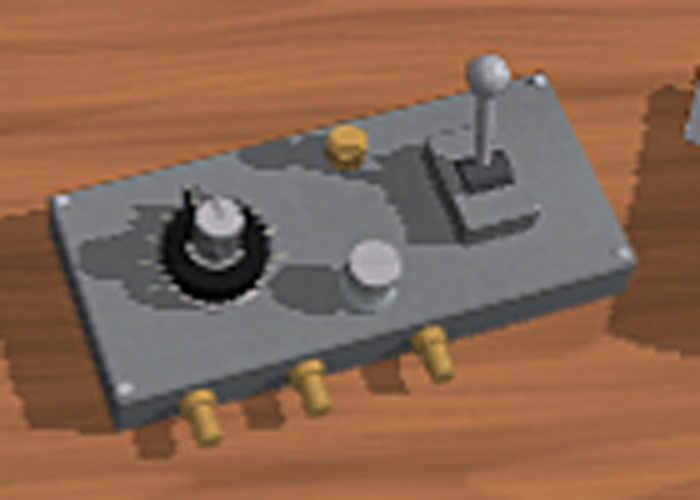

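The crops show the knob top at t1 (402,156) and s1 (217,216), the ball at t1 (137,252) and s1 (488,75), and the bead jar at (264,123) and puck at (270,271) in t1. Pointer fin sits at the operator side.

```bash
cat >> h.py <<'E'
T=lambda x,y:((x+.5)/5-.5+180,(y+.5)/5-.5+165)
S=lambda x,y:((x+.5)/5-.5+270,(y+.5)/5-.5+185)
def tri(a,b):
    A=[];B=[]
    for o,d in(a,b):
        d=d/np.linalg.norm(d);P=np.eye(3)-np.outer(d,d);A.append(P);B.append(P@o)
    return np.linalg.lstsq(np.vstack(A),np.hstack(B),rcond=None)[0]
E
python3 - <<'E'
from h import *
np.set_printoptions(precision=1,suppress=True)
c=np.array([at("top",*T(*p),45) for p in[(22,147),(497,38),(547,242),(68,354)]])[:,:2]
print("corners top",c.tolist()); 
cs=np.array([at("scene",*S(*p),45) for p in[(635,264),(115,408),(52,197),(542,75)]])[:,:2]
print("scene",cs)
for q in(c,cs):
    e=(q[0]-q[1])+(q[3]-q[2]); yaw=np.arctan2(-e[0],e[1]); print("len",np.linalg.norm(e)/2,"w",np.linalg.norm(q[0]-q[3]),"yaw",yaw,"ctr",q.mean(0), "knob", q.mean(0)-85*e/np.linalg.norm(e))
print("knob",at("top",*T(402,156),103),at("scene",*S(217,216),103),tri(ray("top",*T(402,156)),ray("scene",*S(217,216))))
print("ball",tri(ray("top",*T(137,252)),ray("scene",*S(488,75))))
print("ring",at("top",*T(404,163),71),at("scene",*S(215,248),71))
print("jar",at("top",*T(264,123),81),at("scene",*S(375,264),81));print("puck",at("top",*T(270,271),61),at("scene",*S(347,140),61))
E
```

```text
corners top [[538.7059149178835, 227.66986865362577], [607.2477771372402, -99.86958680524252], [465.7415209070649, -131.07709673511692], [396.17726712204194, 197.34330198022548]]
scene [[ 542.5  225.4]
 [ 614.4 -104.5]
 [ 468.  -131.6]
 [ 399.6  194.5]]
len 335.1703408589679 w 145.71930582015293 yaw 0.20750980910126485 ctr [502.   48.5] knob [519.5 -34.7]
len 335.369331018835 w 146.18805216115263 yaw 0.2106689078136872 ctr [506.2  45.9] knob [523.9 -37.2]
knob [521.  -35.3 103. ] [521.6 -37.2 103. ] [521.  -36.1 101.7]
ball [458.9 131.9 141.3]
ring [519.5 -35.2  71. ] [525.7 -36.9  71. ]
jar [547.4  57.6  81. ] [549.  56.  81.]
puck [449.1  57.1  61. ] [449.5  56.   61. ]
```

Request:
carry_out(slide=[[0.5, -1, 0], [0.5, -1, 0], [0.5, -1, 0], [0.5, -1, 0], [0.5, -1, 0], [0.5, -1, 0], [0.5, -1, 0], [0.5, -1, 0], [0.5, -1, 0]], dr=[[0, 0, 0], [0, 0, 0], [0, 0, 0], [0, 0, 0], [0, 0, 0], [0, 0, 0], [0, 0, 0], [0, 0, 0], [0, 0, 0]], gripper=[100, 100, 100, 100, 100, 100, 100, 100, 100])

```text
clock: 0.85
eef_pos: [340.5, 255.3, 302.7]
eef_rot: [3.142, -0.0, 2.737]
wrist_force: [-0.6, 0.7, -0.2]
finger_gap: 93.9
finger_force: 0.0
```

Request:
carry_out(slide=[[0.724, -1, 0], [0.724, -1, 0], [0.724, -1, 0], [0.724, -1, 0], [0.724, -1, 0], [0.724, -1, 0], [0.724, -1, 0], [0.724, -1, 0], [0.724, -1, 0], [0.724, -1, 0]], dr=[[0, 0, 0], [0, 0, 0], [0, 0, 0], [0, 0, 0], [0, 0, 0], [0, 0, 0], [0, 0, 0], [0, 0, 0], [0, 0, 0], [0, 0, 0]], gripper=[60, 60, 60, 60, 60, 60, 60, 60, 60, 60])

```text
clock: 1.68
eef_pos: [521.3, 6.9, 301.9]
eef_rot: [-3.141, -0.001, 2.74]
wrist_force: [-0.4, 0.3, -0.4]
finger_gap: 56.6
finger_force: 0.0
```

```bash
python3 - <<'E'
from h import *
print("fin",tri(ray("top",*T(418,218)),ray("scene",*S(187,192))),at("top",*T(418,218),75))
s=read_state();print(s["eef_pos"],s["eef_rot"],s["clock"],s["wrist_force"],s["finger_gap"])
E
```

```text
fin [482.30655683 -46.36997326  64.98111284] [481.89205954 -44.0796009   75.        ]
[521.29482255   6.94550107 301.94296832] [-3.14137530e+00 -1.32403758e-03  2.73964478e+00] 1.6833 [-0.41326377  0.33316997 -0.3843944 ] 56.57887844335511
```

Request:
carry_out(slide=[[0, -0.17, 0], [0, -0.17, 0], [0, -0.17, -0.15], [0, -0.17, -0.3], [0, -0.17, -0.4], [0, -0.17, -0.466], [0, -0.17, -0.466], [0, -0.17, -0.466]], dr=[[0, 0, 0], [0, 0, 0], [0, 0, 0], [0, 0, 0], [0, 0, 0], [0, 0, 0], [0, 0, 0], [0, 0, 0]], gripper=[60, 60, 60, 60, 60, 60, 60, 60])

```text
clock: 2.35
eef_pos: [520.9, -34.9, 186.3]
eef_rot: [-3.141, -0.001, 2.741]
wrist_force: [-1.0, 0.5, -0.3]
finger_gap: 56.4
finger_force: 0.0
```

```bash
python3 - <<'E'
from h import *
b=camera("scene")[185:285,270:410][:,:,::-1]
cv2.imwrite("pics/s2.png",cv2.resize(b,None,fx=5,fy=5,interpolation=cv2.INTER_CUBIC))
E
```

```text
(no output)
```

View pics/s2.png

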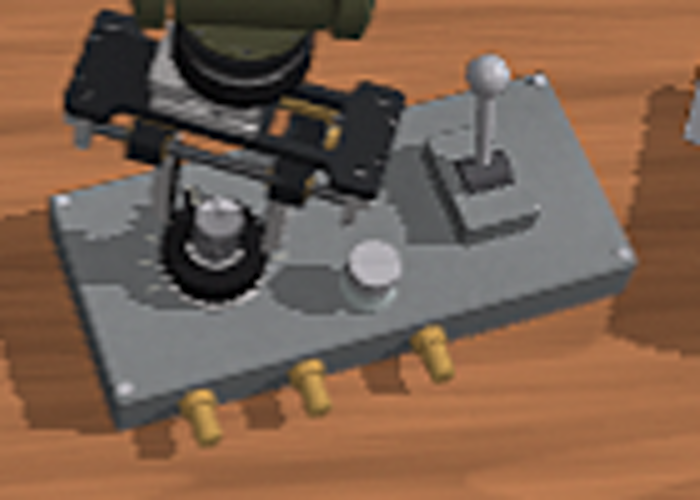

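The fingers straddle the knob (fingers at s2 x≈165 and 277, knob at 217). I'll close gently first to read any lateral misfit.

Request:
carry_out(slide=[[0, 0, 0], [0, 0, 0], [0, 0, 0], [0, 0, 0], [0, 0, 0], [0, 0, 0], [0, 0, 0], [0, 0, 0]], dr=[[0, 0, 0], [0, 0, 0], [0, 0, 0], [0, 0, 0], [0, 0, 0], [0, 0, 0], [0, 0, 0], [0, 0, 0]], gripper=[25, 25, 25, 25, 25, 25, 25, 25], newtons=10)

```text
clock: 3.07
eef_pos: [521.4, -35.8, 186.6]
eef_rot: [3.14, 0.001, 2.74]
wrist_force: [2.1, 5.6, 0.9]
finger_gap: 27.4
finger_force: 10.0
```

```bash
python3 -c "
from h import *
s=read_state();print(s)"
```

```text
{'clock': 3.0667, 'joints': array([-1.39076403e-01,  3.67819631e-01,  1.72064439e+00,  1.29332860e-03,
        1.05192191e+00, -1.30866855e+00]), 'qd': array([ 0.00156842, -0.00032485, -0.00082438, -0.00069183, -0.00020231,
        0.0006062 ]), 'effort': array([-2.95909569e+00, -5.13724637e+01, -2.93845063e+01, -1.23799335e+00,
        3.80176054e-01,  1.16462725e-03]), 'eef_pos': array([521.43767688, -35.83736518, 186.60340144]), 'eef_rot': array([3.14019456e+00, 8.73911005e-04, 2.73974718e+00]), 'wrist_force': array([2.12328626, 5.59087778, 0.8692467 ]), 'moment': array([ 9.75808822e-01, -3.42225919e-01,  6.68665248e-04]), 'finger_force': 9.979546889662743, 'finger_gap': 27.358418617772973}
```

Request:
carry_out(slide=[[0.0015, 0.0035, 0], [0.0015, 0.0035, 0], [0.0015, 0.0035, 0]], dr=[[0, 0, 0], [0, 0, 0], [0, 0, 0]], gripper=[25, 25, 25], newtons=10)

```text
clock: 3.32
eef_pos: [521.6, -35.4, 186.4]
eef_rot: [3.141, 0.001, 2.74]
wrist_force: [0.8, 1.7, 3.1]
finger_gap: 27.7
finger_force: 10.0
```

Request:
carry_out(slide=[[0.001, 0.0015, 0], [0.001, 0.0015, 0], [0.001, 0.0015, 0], [0.001, 0.0015, 0]], dr=[[0, 0, 0], [0, 0, 0], [0, 0, 0], [0, 0, 0]], gripper=[15, 15, 15, 15], newtons=35)

```text
clock: 3.65
eef_pos: [521.7, -35.3, 186.2]
eef_rot: [-3.141, 0.0, 2.74]
wrist_force: [-0.0, -2.6, 4.8]
finger_gap: 27.4
finger_force: 35.0
```

Request:
carry_out(slide=[[0, 0, -0.004], [0, 0, -0.004], [0, 0, -0.004], [0, 0, -0.004]], dr=[[0, 0, 0], [0, 0, 0], [0, 0, 0], [0, 0, 0]], gripper=[15, 15, 15, 15])

```text
clock: 3.98
eef_pos: [521.7, -35.2, 185.2]
eef_rot: [-3.141, 0.0, 2.74]
wrist_force: [-0.8, -3.7, 5.1]
finger_gap: 27.0
finger_force: 35.0
```

Request:
carry_out(slide=[[0, 0, -0.004], [0, 0, -0.004], [0, 0, -0.004], [0, 0, -0.004]], dr=[[0, 0, 0], [0, 0, 0], [0, 0, 0], [0, 0, 0]], gripper=[15, 15, 15, 15])

```text
clock: 4.32
eef_pos: [521.8, -35.2, 184.3]
eef_rot: [-3.141, 0.0, 2.74]
wrist_force: [-1.1, -3.3, 4.7]
finger_gap: 27.2
finger_force: 35.0
```

Request:
carry_out(slide=[[0, 0, -0.004], [0, 0, -0.004], [0, 0, -0.004], [0, 0, -0.004], [0, 0, -0.004], [0, 0, -0.004]], dr=[[0, 0, 0], [0, 0, 0], [0, 0, 0], [0, 0, 0], [0, 0, 0], [0, 0, 0]], gripper=[15, 15, 15, 15, 15, 15])

```text
clock: 4.82
eef_pos: [521.8, -35.2, 183.4]
eef_rot: [-3.141, 0.001, 2.74]
wrist_force: [-1.6, -3.9, 6.8]
finger_gap: 27.1
finger_force: 35.0
```

```bash
python3 - <<'E'
from h import *
F=[]
for i in range(4):
    b=camera("scene"); s=read_state(); F.append(np.r_[s["wrist_force"],s["eef_pos"][2],s["moment"]])
print(np.round(F,2))
b=b[215:245,290:340][:,:,::-1]
cv2.imwrite("pics/s3.png",cv2.resize(b,None,fx=10,fy=10,interpolation=cv2.INTER_CUBIC))
E
```

```text
[[-1.0700e+00 -3.6900e+00  6.9600e+00  1.8344e+02 -1.0700e+00  4.2000e-01
   5.0000e-02]
 [-1.1100e+00 -3.5200e+00  7.6800e+00  1.8343e+02 -1.0100e+00  3.9000e-01
  -3.0000e-02]
 [-3.5000e-01 -4.3700e+00  7.6700e+00  1.8344e+02 -1.0800e+00  4.0000e-01
  -2.0000e-02]
 [-1.4000e+00 -3.6400e+00  7.5400e+00  1.8346e+02 -9.4000e-01  3.3000e-01
   1.0000e-02]]
```

View pics/s3.png

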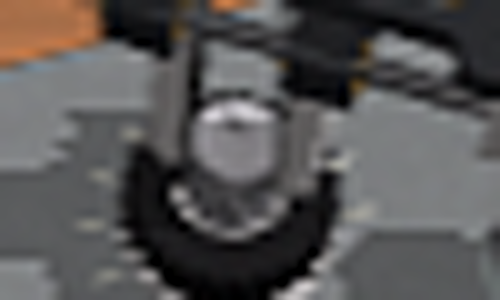

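Push-back is about 7.5 N, which is in the band. I'll trim the lateral offset and turn in steps of 0.05 rad.

Request:
carry_out(slide=[[-0.001, -0.003, 0], [-0.001, -0.003, 0], [-0.001, -0.003, 0], [-0.001, -0.003, 0]], dr=[[0, 0, -0.004], [0, 0, -0.008], [0, 0, -0.008], [0, 0, -0.008]], gripper=[15, 15, 15, 15])

```text
clock: 5.35
eef_pos: [521.7, -35.4, 183.5]
eef_rot: [3.14, 0.001, 2.689]
wrist_force: [0.1, 1.7, 7.9]
finger_gap: 27.3
finger_force: 35.0
```

Request:
carry_out(slide=[[0, 0, 0], [0, 0, 0], [0, 0, 0]], dr=[[0, 0, -0.004], [0, 0, -0.008], [0, 0, -0.008]], gripper=[15, 15, 15])

```text
clock: 5.6
eef_pos: [521.8, -35.5, 183.5]
eef_rot: [3.141, 0.001, 2.638]
wrist_force: [0.7, 1.1, 6.1]
finger_gap: 27.0
finger_force: 35.0
```

```bash
python3 -c "
from h import *
s=read_state();print(s['moment'],s['wrist_force'],s['joints'][5])"
```

```text
[ 0.00328132  0.05660271 -0.0540109 ] [0.65702206 1.14513511 6.14794549] -1.2055122315320834
```

Request:
carry_out(slide=[[0, 0, 0], [0, 0, 0], [0, 0, 0]], dr=[[0, 0, -0.004], [0, 0, -0.008], [0, 0, -0.008]], gripper=[15, 15, 15])

```text
clock: 5.85
eef_pos: [521.7, -35.4, 183.5]
eef_rot: [3.14, 0.0, 2.587]
wrist_force: [0.5, 2.0, 7.9]
finger_gap: 27.1
finger_force: 35.0
```

Request:
carry_out(slide=[[0, 0, 0], [0, 0, 0], [0, 0, 0]], dr=[[0, 0, -0.004], [0, 0, -0.008], [0, 0, -0.008]], gripper=[15, 15, 15])

```text
clock: 6.1
eef_pos: [521.7, -35.5, 183.5]
eef_rot: [3.14, 0.001, 2.537]
wrist_force: [0.4, 2.2, 7.2]
finger_gap: 26.9
finger_force: 35.0
```

```bash
cat > m.py <<'E'
from h import *
F=[]
for i in range(4):
    b=camera("scene"); s=read_state(); F.append(np.r_[s["wrist_force"],s["moment"],s["eef_pos"][2]])
print(np.round(np.mean(F,0),2), s["clock"])
E
python3 m.py
```

```text
[2.600e-01 1.570e+00 6.740e+00 8.000e-02 4.000e-02 0.000e+00 1.835e+02] 6.3
```

Request:
carry_out(slide=[[0, 0, 0], [0, 0, 0], [0, 0, 0]], dr=[[0, 0, -0.004], [0, 0, -0.008], [0, 0, -0.008]], gripper=[15, 15, 15])

```text
clock: 6.55
eef_pos: [521.8, -35.4, 183.5]
eef_rot: [3.14, 0.0, 2.487]
wrist_force: [1.3, 1.9, 6.5]
finger_gap: 27.2
finger_force: 35.0
```

Request:
carry_out(slide=[[0, 0, 0], [0, 0, 0], [0, 0, 0]], dr=[[0, 0, -0.004], [0, 0, -0.008], [0, 0, -0.008]], gripper=[15, 15, 15])

```text
clock: 6.8
eef_pos: [521.8, -35.4, 183.5]
eef_rot: [3.14, 0.0, 2.437]
wrist_force: [0.6, 1.6, 7.2]
finger_gap: 27.3
finger_force: 35.0
```

Request:
carry_out(slide=[[0, 0, 0]], dr=[[0, 0, -0.008]], gripper=[15])

```text
clock: 6.88
eef_pos: [521.7, -35.4, 183.5]
eef_rot: [3.14, 0.0, 2.389]
wrist_force: [0.4, 1.3, 7.1]
finger_gap: 27.2
finger_force: 35.0
```

```bash
cat > m.py <<'E'
from h import *
s=read_state(); print(s["moment"],s["wrist_force"],s["eef_rot"][2])
b=camera("scene")[215:245,290:340][:,:,::-1]
cv2.imwrite("pics/s4.png",cv2.resize(b,None,fx=10,fy=10,interpolation=cv2.INTER_CUBIC))
E
python3 m.py
```

```text
[0.13056819 0.05059986 0.06109867] [0.39402844 1.34779344 7.05862273] 2.388642762428071
```

View pics/s4.png

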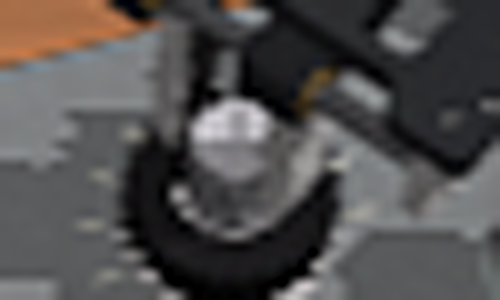

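Request:
carry_out(slide=[[0, 0, 0], [0, 0, 0], [0, 0, 0]], dr=[[0, 0, -0.004], [0, 0, -0.008], [0, 0, -0.008]], gripper=[15, 15, 15], newtons=50)

```text
clock: 7.18
eef_pos: [521.8, -35.3, 183.5]
eef_rot: [3.14, 0.0, 2.336]
wrist_force: [1.1, 3.7, 8.0]
finger_gap: 26.7
finger_force: 50.0
```

Request:
carry_out(slide=[[0, 0, 0], [0, 0, 0], [0, 0, 0]], dr=[[0, 0, -0.004], [0, 0, -0.008], [0, 0, -0.008]], gripper=[15, 15, 15])

```text
clock: 7.43
eef_pos: [521.8, -35.4, 183.5]
eef_rot: [3.14, 0.0, 2.286]
wrist_force: [0.4, 2.3, 6.8]
finger_gap: 26.5
finger_force: 50.0
```

Request:
carry_out(slide=[[0, 0, 0], [0, 0, 0], [0, 0, 0]], dr=[[0, 0, -0.004], [0, 0, -0.008], [0, 0, -0.008]], gripper=[15, 15, 15])

```text
clock: 7.68
eef_pos: [521.8, -35.3, 183.5]
eef_rot: [3.14, -0.0, 2.236]
wrist_force: [1.8, 1.6, 7.0]
finger_gap: 26.7
finger_force: 50.0
```

```bash
cat > m.py <<'E'
from h import *
s=read_state(); print(s["moment"],s["wrist_force"],s["eef_rot"][2])
E
python3 m.py
```

```text
[ 0.36092986 -0.04775287 -0.01486106] [1.83374616 1.61044912 6.98187837] 2.23551096843201
```

Request:
carry_out(slide=[[0, 0, 0], [0, 0, 0], [0, 0, 0]], dr=[[0, 0, -0.004], [0, 0, -0.008], [0, 0, -0.008]], gripper=[15, 15, 15])

```text
clock: 7.93
eef_pos: [521.8, -35.3, 183.5]
eef_rot: [3.14, -0.0, 2.185]
wrist_force: [1.5, 2.5, 6.2]
finger_gap: 27.0
finger_force: 50.0
```

Request:
carry_out(slide=[[0, 0, 0], [0, 0, 0], [0, 0, 0]], dr=[[0, 0, -0.004], [0, 0, -0.008], [0, 0, -0.008]], gripper=[15, 15, 15])

```text
clock: 8.18
eef_pos: [521.8, -35.3, 183.6]
eef_rot: [3.14, -0.0, 2.135]
wrist_force: [2.2, 3.4, 6.6]
finger_gap: 27.1
finger_force: 50.0
```

Request:
carry_out(slide=[[0, 0, 0], [0, 0, 0], [0, 0, 0]], dr=[[0, 0, -0.004], [0, 0, -0.008], [0, 0, -0.008]], gripper=[15, 15, 15])

```text
clock: 8.43
eef_pos: [521.9, -35.2, 183.5]
eef_rot: [3.14, -0.0, 2.085]
wrist_force: [1.4, 3.5, 6.4]
finger_gap: 26.6
finger_force: 50.0
```

```bash
python3 m.py; python3 - <<'E'
from h import *
b=np.mean([camera("scene")[215:245,290:340][:,:,::-1].astype(float) for i in range(4)],0)
a=np.load("scene.npy")[215:245,290:340][:,:,::-1].astype(float)
b=np.vstack([a,b]).astype(np.uint8)
cv2.imwrite("pics/s5.png",cv2.resize(b,None,fx=10,fy=10,interpolation=cv2.INTER_CUBIC))
E
```

```text
[ 0.55861008 -0.1219959   0.01298194] [1.36728873 3.54207198 6.38292321] 2.0847280539590938
```

View pics/s5.png

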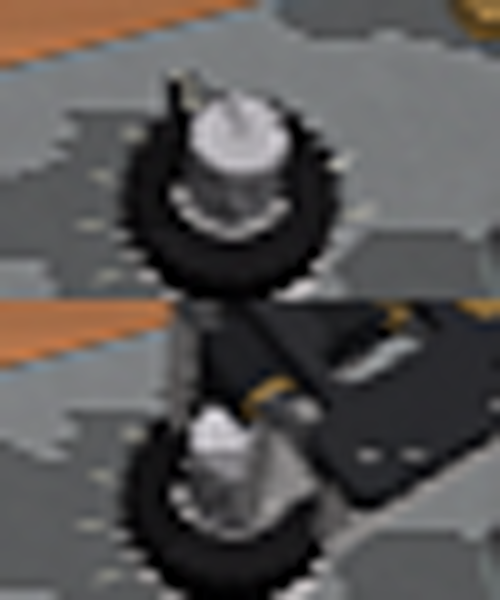

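The top face's mark has moved out of its original place, so the knob follows the grip. Push-back is still 6–7 N, so I'll go on turning with a small trim.

Request:
carry_out(slide=[[0.001, 0.003, -0.001], [0.001, 0.003, -0.001], [0.001, 0.003, -0.001]], dr=[[0, 0, -0.004], [0, 0, -0.008], [0, 0, -0.008]], gripper=[15, 15, 15])

```text
clock: 8.88
eef_pos: [522.0, -34.8, 183.4]
eef_rot: [3.141, 0.0, 2.034]
wrist_force: [0.3, -0.5, 7.6]
finger_gap: 26.8
finger_force: 50.0
```

Request:
carry_out(slide=[[0, 0, 0], [0, 0, 0], [0, 0, 0]], dr=[[0, 0, -0.004], [0, 0, -0.008], [0, 0, -0.008]], gripper=[15, 15, 15])

```text
clock: 9.13
eef_pos: [521.8, -34.7, 182.6]
eef_rot: [3.141, -0.001, 1.984]
wrist_force: [3.5, 2.8, -4.4]
finger_gap: 26.8
finger_force: 50.0
```

Request:
carry_out(slide=[[0, 0, 0], [0, 0, 0], [0, 0, 0]], dr=[[0, 0, -0.004], [0, 0, -0.008], [0, 0, -0.008]], gripper=[15, 15, 15])

```text
clock: 9.38
eef_pos: [521.8, -34.8, 182.5]
eef_rot: [3.141, -0.001, 1.935]
wrist_force: [4.7, 2.1, -2.2]
finger_gap: 27.0
finger_force: 50.0
```

The notch is felt: push-back fell from 7.6 N to below 0. No more turning, pushing home now.

Request:
carry_out(slide=[[0, 0, -0.004], [0, 0, -0.008], [0, 0, -0.012], [0, 0, -0.016], [0, 0, -0.016]], dr=[[0, 0, 0], [0, 0, 0], [0, 0, 0], [0, 0, 0], [0, 0, 0]], gripper=[15, 15, 15, 15, 15])

```text
clock: 9.8
eef_pos: [521.9, -34.9, 178.8]
eef_rot: [3.141, -0.0, 1.936]
wrist_force: [5.4, 3.5, 1.3]
finger_gap: 26.9
finger_force: 50.0
```

Request:
carry_out(slide=[[0, 0, -0.004], [0, 0, -0.008], [0, 0, -0.008]], dr=[[0, 0, 0], [0, 0, 0], [0, 0, 0]], gripper=[15, 15, 15])

```text
clock: 10.05
eef_pos: [522.1, -35.0, 178.5]
eef_rot: [3.14, 0.001, 1.936]
wrist_force: [-3.5, 3.9, 22.4]
finger_gap: 26.6
finger_force: 50.0
```

Request:
carry_out(slide=[[0, 0, 0], [0, 0, 0], [0, 0, 0.004], [0, 0, 0.004], [0, 0, 0.004], [0, 0, 0.004]], dr=[[0, 0, 0], [0, 0, 0], [0, 0, 0], [0, 0, 0], [0, 0, 0], [0, 0, 0]], gripper=[60, 60, 60, 60, 60, 60])

```text
clock: 10.55
eef_pos: [521.6, -35.1, 177.6]
eef_rot: [-3.141, -0.0, 1.936]
wrist_force: [-0.8, 0.3, 0.6]
finger_gap: 56.4
finger_force: 0.0
```

Request:
carry_out(slide=[[0, 0, 0.1], [0, 0, 0.2], [0, 0, 0.26], [0, 0, 0.26], [-0.16, 0.16, 0.26], [-0.32, 0.32, 0.26], [-0.4, 0.4, 0.26], [-0.4, 0.5, 0.26], [-0.4, 0.6, 0.26], [-0.4, 0.63, 0.26]], dr=[[0, 0, 0], [0, 0, 0], [0, 0, 0], [0, 0, 0], [0, 0, -0.012], [0, 0, -0.025], [0, 0, -0.025], [0, 0, -0.025], [0, 0, -0.025], [0, 0, -0.025]], gripper=[60, 60, 60, 60, 0, 0, 0, 0, 0, 0])

```text
clock: 11.38
eef_pos: [420.7, 124.9, 242.4]
eef_rot: [-3.141, -0.0, 1.781]
wrist_force: [-0.1, 0.1, -0.7]
finger_gap: 19.5
finger_force: 0.0
```

```bash
python3 m.py; python3 - <<'E'
from h import *
b=np.mean([camera("scene")[185:285,270:410][:,:,::-1].astype(float) for i in range(2)],0).astype(np.uint8)
cv2.imwrite("pics/s6.png",cv2.resize(b,None,fx=5,fy=5,interpolation=cv2.INTER_CUBIC))
for z in(103,95):
    p=pix("scene",[521.6,-36,z]); print(z,(p-[270,185])*5)
E
```

```text
[-0.05020157  0.07132732 -0.02368091] [-0.10692579  0.07971216 -0.68987369] 1.780851329423145
103 [217.06170769 213.87363258]
95 [216.20154189 220.51439277]
```

View pics/s6.png

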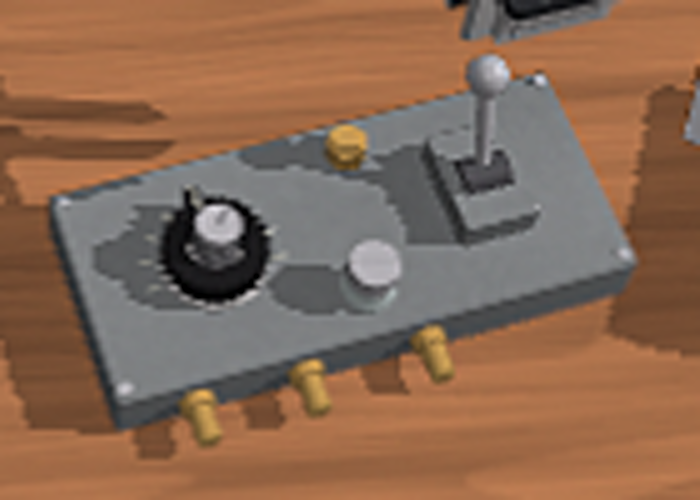

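Knob top now sits at s6 (217,223), about 7 px (8 mm) lower than before, and its mark has turned. The pointer and the loose things are unmoved. Now the lever.

Request:
carry_out(slide=[[0, 0, -0.05], [0, 0, -0.1], [0, 0, -0.1], [0.06, 0.013, -0.1], [0.1, 0.021, -0.1], [0.14, 0.03, -0.1], [0.18, 0.038, -0.1], [0.22, 0.047, -0.1], [0.26, 0.055, -0.1], [0.28, 0.059, -0.1]], dr=[[0, 0, 0], [0, 0, 0], [0, 0, 0], [0, 0, 0], [0, 0, 0], [0, 0, 0], [0, 0, 0], [0, 0, 0], [0, 0, 0], [0, 0, 0]], gripper=[0, 0, 0, 0, 0, 0, 0, 0, 0, 0])

```text
clock: 12.32
eef_pos: [492.6, 136.3, 217.8]
eef_rot: [-3.141, 0.0, 1.777]
wrist_force: [-0.2, -0.3, -0.5]
finger_gap: 0.3
finger_force: 0.5
```

Request:
carry_out(slide=[[0.012, 0.0025, 0], [0.024, 0.005, 0], [0.024, 0.005, 0], [0.024, 0.005, 0]], dr=[[0, 0, 0], [0, 0, 0], [0, 0, 0], [0, 0, 0]], gripper=[0, 0, 0, 0])

```text
clock: 12.65
eef_pos: [497.7, 138.3, 218.0]
eef_rot: [3.141, -0.0, 1.778]
wrist_force: [0.4, -0.2, 0.5]
finger_gap: 0.9
finger_force: 0.0
```

Request:
carry_out(slide=[[0.012, 0.0025, 0], [0.012, 0.0025, 0], [0.012, 0.0025, 0]], dr=[[0, 0, 0], [0, 0, 0], [0, 0, 0]], gripper=[0, 0, 0])

```text
clock: 12.9
eef_pos: [499.6, 138.8, 217.8]
eef_rot: [-3.138, 0.0, 1.779]
wrist_force: [-12.5, -4.3, 6.1]
finger_gap: 0.4
finger_force: 6.6
```

```bash
python3 - <<'E'
from h import *
s=read_state();print(s["wrist_force"],s["eef_pos"])
b=np.mean([camera("scene")[185:285,270:410][:,:,::-1].astype(float) for i in range(2)],0).astype(np.uint8)
cv2.imwrite("pics/s7.png",cv2.resize(b,None,fx=5,fy=5,interpolation=cv2.INTER_CUBIC))
P=np.array([485.6,136,67]);ex=np.array([.978,.207,0])
for q in(.17,.5,.85,1):
    a=q-.5; print(q,(pix("scene",P+80*np.sin(a)*ex+[0,0,80*np.cos(a)])-[270,185])*5)
E
```

```text
[-12.50616286  -4.2746038    6.11733515] [499.59661282 138.81854929 217.84041391]
0.17 [486.88045469  73.68156114]
0.5 [504.87711724 104.96204774]
0.85 [521.39441035 147.45726265]
1 [527.04999521 167.21640312]
```

View pics/s7.png

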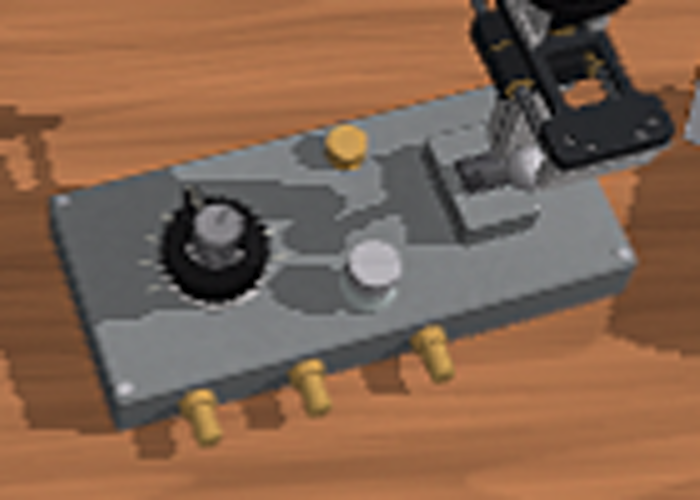

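The ball is at s7 (525,165), which matches 1.0 rad, and the force has risen to 12 N at the end stop. I'll back off and lift.

Request:
carry_out(slide=[[-0.06, -0.013, 0], [-0.14, -0.03, 0], [-0.2, -0.04, 0.05], [-0.2, -0.04, 0.2], [-0.2, -0.04, 0.35], [-0.2, -0.04, 0.35], [-0.2, -0.04, 0.35]], dr=[[0, 0, 0], [0, 0, 0], [0, 0, 0], [0, 0, 0], [0, 0, 0], [0, 0, 0], [0, 0, 0]], gripper=[0, 0, 0, 0, 0, 0, 0])

```text
clock: 13.58
eef_pos: [451.0, 129.1, 307.2]
eef_rot: [3.137, 0.0, 1.779]
wrist_force: [-0.0, 0.1, -1.3]
finger_gap: 0.3
finger_force: 0.0
```

```bash
python3 - <<'E'
from h import *
print(read_state()["eef_pos"])
a=np.load("scene.npy"); b=np.mean([camera("scene").astype(float) for i in range(3)],0)
P=np.array([485.6,136,67]);ex=np.array([.978,.207,0])
for q in(.17,.85,1):
    u,v=np.round(pix("scene",P+80*np.sin(q-.5)*ex+[0,0,80*np.cos(q-.5)])).astype(int); print(q,a[v,u],b[v,u])
print(sign_off())
E
```

```text
[451.01167659 129.14478362 307.19158656]
0.17 [158 154 158] [157.         100.66666667  65.66666667]
0.85 [123 125 126] [116.33333333 115.33333333 118.        ]
1 [121 122 125] [171. 169. 174.]
the job is handed in; nothing more can be done
None
```

I handed the job in at about 14 s: the inner knob is pushed home in its notch, the lever is fully over, and neither the outer pointer nor the loose things on the console moved visibly; the judge's verdict was not shown.

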